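# Make up two tea orders in divided boxes

## Robot

A 6-joint arm with a two-finger parallel gripper is mounted at the origin on the work surface. World frame = base frame: x ahead of the robot, y to its left, z up, the work surface at z = 0. Lengths are in m, angles in rad, forces in N, time in s.
With the tool pointing down it reaches from about 0.35 to 0.775 m from the base axis. Payload 5.5 kg.
Tool frame: the origin (TCP) lies between the finger pads; the fingertips stand 8 mm ahead of it and the grasp point (between the pads) lies 11 mm behind it; z points along the fingers, y is the line along which they close (so a half turn about z gives the same grasp; the last joint's range is limited). The gripper opens to 85 mm and grips with 20 to 120 N. Pads are 22 mm wide; open, the fingers measure 114 mm over their backs; the gripper's body (76 mm by 85 mm) begins 54 mm behind the grasp point. The pads swing forward as they close: fully open they stand 13 mm farther back than shut.
Start: joints at [1.195, 0.313, 0.046, 1.304, 0, 1.431], TCP at [0.134, 0.559, 0.202] pointing down, gripper open.
Joint ranges: [-2.76, 2.76], [-0.86, 1.69], [-1.03, 1.26], [-2.2, 2.34], [-1.47, 1.5], [-3.14, 3.14]. Speed limits (rad/s): [2.57, 2.57, 3.14, 3.14, 3.14, 3.14].

## Interface

Orientations are given as a unit quaternion [w, x, y, z].
In Python, from workcell import status, vision, job gives the robot as it stands. The module is installed in compiled form; this text tells all that it offers.
- The arm moves only by the tool apply_moves, never from a script. Its argument "moves" is one flat list of numbers, 6 for each row, row after row: the shift along the world's x, y, z in units of 25 mm (1.0 is 25 mm), then the turn, a rotation vector about the world's x, y, z in rad. In form: [x, y, z, rx, ry, rz, x, y, z, rx, ry, rz, ...]. A call has 1 to 20 rows; each row is the pose to reach, as a shift and turn from the pose commanded when the call began; what a row does not reach only later rows make up. A row lasts 1/12 s, in which the tool goes at most 41.7 mm and 7.16 degrees, less where a joint would pass 70% of its speed; a pose out of reach is approached as far as the arm can. A call with a gripper value outside its range is refused whole. "claw" is the opening in per cent of the stroke, from 0 (shut) to 100 (fully open), set as the call begins (left out, the last holds). The fingers move at their own pace and stop on an object; "newtons" is the grip in N (left out, the last holds). Time passes only in rows, so rows that repeat a pose let the fingers close. It gives the time, the measured TCP pose, the force, the opening and the grip force at its end, in the units of the state.
- status.get_state(): the state, without advancing time (a new reading comes with each control period).
- vision.read_camera(name): name is "side" or "top"; returns a dict with "image" (480x640x3 uint8, blue, green, red), "camera_matrix" (3x3 intrinsics, pixels), "dist_coeffs" ([k1, k2, p1, p2, k3] as OpenCV has them; the pictures are not rectified), "camera_from_world" (4x4, takes a point from world to camera coordinates). Camera axes: x right, y down, z forward; pixel columns grow to the right and rows downward; lengths in m; the calibration is good to about 2 mm. A picture is of the moment at which its call begins. There is no depth.
- job.hand_in(): hands the job in; it is judged then, once.
The state is a dict: "clock": time; "joint_pos": joint angles; "qvel": joint speeds; "tau": joint torques, N m; "tcp_pos": TCP position; "orientation": TCP orientation; "wrist_force": force on the tool from outside, world axes, zero at the start; "ft_torque": the same for the moment, N m; "finger_gap": finger opening in m; "grip_force": force on a finger pad.
Only numpy, scipy, OpenCV 4.12 (cv2) and the standard library are available. Lean on these libraries where they do the work, as an engineer would, in place of code of your own. Each camera call takes 0.05 s, during which the arm holds its last target. There are 200 camera calls.

## Task

Make up the two tea orders. The red box gets the blue tea glass, the honey jar (yellow lid) and the black tea tin (brass lid); the green box gets the amber tea glass and the jam jar (red lid). One thing to a cell, standing upright on the cell's floor, each glass in the cork-floored cell of its box (the other cells are free to choose); set things down rather than dropping them, knock nothing over, and leave the sugar bowl and the shaker where they stand.

Things in the scene. Friction and masses are not known exactly. Their poses are not given: they have to be found in the camera images.
- blue_glass_mid (a point): Empty tulip-shaped tea glass, blue, open on top, 90 mm high, standing on the table. Outer diameter 53 mm at the belly (14 to 28 mm up), 44 mm at the straight waist (50 to 70 mm up: grip there, about 62 mm up), 54 mm at the rim; about 0.11 kg. The point is on its axis, 45 mm above its foot; z up, yaw is meaningless.
- amber_glass_mid (a point): Empty tulip-shaped tea glass, amber (orange-brown), open on top, 90 mm high, standing on the table. Outer diameter 53 mm at the belly (14 to 28 mm up), 44 mm at the straight waist (50 to 70 mm up: grip there, about 62 mm up), 54 mm at the rim; about 0.11 kg. The point is on its axis, 45 mm above its foot; z up, yaw is meaningless.
- honey_jar_mid (a point): Closed round honey jar, 56 mm in diameter, 80 mm high, standing upright on the table; amber body with a paper band and a yellow lid. The lid takes up the top 22 mm and is 54 mm in diameter; grip it about 62 mm up. About 0.18 kg. The point is on its axis, half-way up (40 mm above its foot); z up, yaw is meaningless.
- jam_jar_mid (a point): Closed round jam jar, 56 mm in diameter, 80 mm high, standing upright on the table; dark red body with a paper band and a red lid. The lid takes up the top 22 mm and is 54 mm in diameter; grip it about 62 mm up. About 0.18 kg. The point is on its axis, half-way up (40 mm above its foot); z up, yaw is meaningless.
- tea_tin_mid (a point): Closed round tea tin, 54 mm in diameter, 80 mm high, standing upright on the table; black body with a brass lid. The lid takes up the top 22 mm and is 52 mm in diameter; grip it about 62 mm up. About 0.1 kg. The point is on its axis, half-way up (40 mm above its foot); z up, yaw is meaningless.
- red_box: Red-walled open box fixed flat on the table, three cells in a row along its x. Outside 248 x 90 mm, walls and dividers 5 mm thick, 45 mm high. Origin: centre of underside, z up. Cells 76 (x) by 80 (y) mm inside, centres at y = 0, x = -81, 0 and +81 mm; floor 6 mm up, but cork, 8 mm up, in the cell at x = -81 mm (for the glass). Close the fingers along its y to clear what stands next door.
- green_box: Green-walled open box fixed flat on the table, two cells in a row along its x. Outside 167 x 90 mm, walls and dividers 5 mm thick, 45 mm high. Origin: centre of underside, z up. Cells 76 (x) by 80 (y) mm inside, centres at y = 0, x = -40.5 and +40.5 mm; floor 6 mm up, but cork, 8 mm up, in the cell at x = +40.5 mm (for the glass). Close the fingers along its y to clear what stands next door.
- sugar_bowl: White lidded sugar bowl with a blue band, 70 mm in diameter, 68 mm high, loose among the stock; to be left alone. Origin at the centre of its foot, z up.
- shaker: Steel cinnamon shaker, a cylinder 44 mm in diameter with a dark domed cap, 82 mm high, loose among the stock; to be left alone. Origin at the centre of its foot, z up.
Not all that is in view belongs to the job. What is shaped like the part that bears tea_tin_mid but turquoise is not meant.

How it is judged:
By the outcome, as a careful person would: the job done as asked, in the order asked, and still so for the second after the job is handed in, with the robot touching nothing.
It also fails if it takes over 120 s, if anything falls off the work surface, if the arm or the gripper's body presses on something with over 40 N, if the wrist force passes 120 N, or if a joint passes its speed limit or range.

## Working session

There is one attempt and no reset: what is moved stays moved. The work goes in short steps, Python scripts to look and compute and a tool call to move; the robot and the scene stay as the last step left them, time stands still between calls to the robot, and variables do not carry over. Pictures are saved under pics/ and viewed, at most 14 in all, crops included, and the job is handed in when it is done.

Besides the shell and the picture viewer there is one more tool, called after "Request:" as name(argument=value, ...) on one line, values as JSON. apply_moves: Moves the arm, as the interface text tells. Its arguments: {"type":"object","properties":{"moves":{"type":"array","items":{"type":"number"}},"claw":{"type":"number"},"newtons":{"type":"number"}},"required":["moves"]}

```bash
mkdir -p pics
python3 - <<'E'
from workcell import status, vision
import cv2, numpy as np
for n in("top","side"):
    d=vision.read_camera(n); cv2.imwrite(f"pics/{n}0.png",d["image"])
    print(n,d["camera_matrix"],d["dist_coeffs"],d["camera_from_world"])
print(status.get_state())
E
```

```text
top [[506.13174364   0.         318.01484786]
 [  0.         506.13174364 241.70255869]
 [  0.           0.           1.        ]] [0.02818298 0.         0.         0.         0.        ] [[-0.0554626  -0.99844523  0.00556947  0.02358231]
 [-0.97512111  0.05296626 -0.21525192  0.62211287]
 [ 0.21462226 -0.01736934 -0.97654267  0.89533163]
 [ 0.          0.          0.          1.        ]]
side [[552.18501472   0.         321.75961335]
 [  0.         552.18501472 244.2341932 ]
 [  0.           0.           1.        ]] [-0.15269944  0.          0.          0.          0.        ] [[-0.9997336  -0.02184617 -0.00744767  0.60578648]
 [-0.01186454  0.76319915 -0.6460544   0.05193693]
 [ 0.01979787 -0.64579393 -0.76325503  1.18173267]
 [ 0.          0.          0.          1.        ]]
{'clock': 0.1, 'joint_pos': array([ 1.19542001e+00,  3.13941630e-01,  4.51022643e-02,  1.30358895e+00,
       -1.67746949e-06,  1.43120438e+00]), 'qvel': array([ 6.27347687e-04, -3.07297894e-05,  2.21515010e-03, -1.81545458e-04,
        5.31900432e-04, -4.54213487e-04]), 'tau': array([ 3.11331671e-03, -4.81726062e+01,  2.99243689e+01,  1.27766214e-02,
       -1.33087092e-04,  9.13406268e-06]), 'tcp_pos': array([0.13414589, 0.55862537, 0.20069274]), 'orientation': array([-2.06980113e-04,  1.17619246e-01,  9.93058431e-01, -7.89305781e-04]), 'wrist_force': array([-0.29780649,  0.23334159,  0.58642399]), 'ft_torque': array([ 0.03212234,  0.00767791, -0.03168375]), 'grip_force': 0.0, 'finger_gap': 0.08506442207667606}
```

View pics/top0.png

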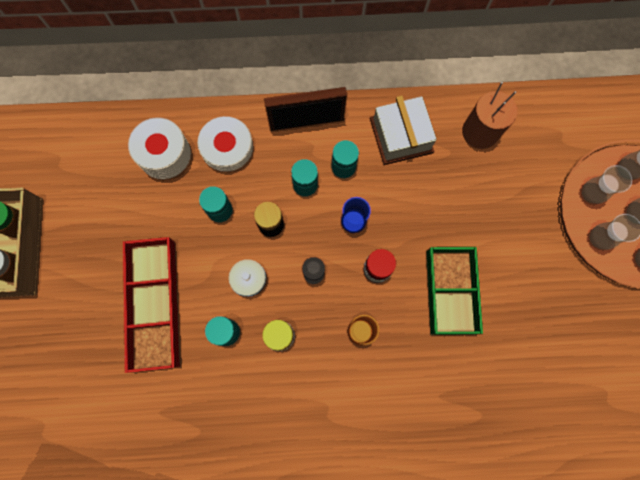

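View pics/side0.png

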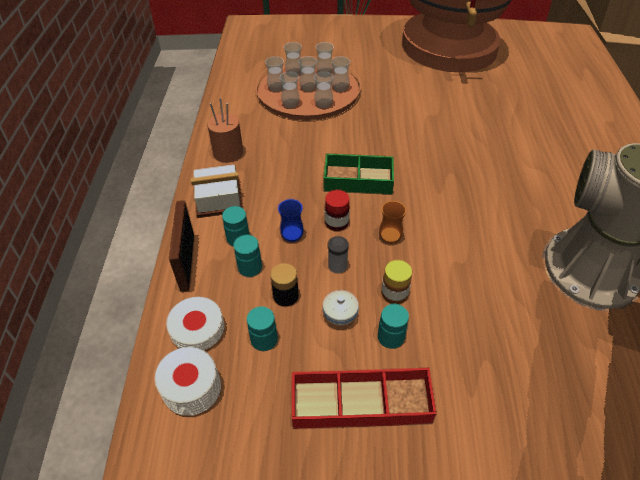

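The top view shows these things, with their pixel positions:
- Blue glass: (355,215).
- Amber glass: (363,330).
- Honey jar: (278,335).
- Jam jar: (380,264).
- Tea tin, black with a brass lid: (268,216). The turquoise look-alikes are at (215,203), (305,176), (345,158) and (221,331), and they don't match because the wanted tin is black and brass.
- Red box: (150,305), with its cork cell at the bottom.
- Green box: (455,290), with its cork cell at the top.

Next I'll enlarge the view to confirm these and measure.

```bash
cat > h.py <<'E'
import numpy as np, cv2
from workcell import status, vision
def proj(d,P):
    T=d["camera_from_world"]; r=cv2.Rodrigues(T[:3,:3])[0]
    return cv2.projectPoints(np.float64(P).reshape(-1,1,3),r,T[:3,3],d["camera_matrix"],np.array(d["dist_coeffs"]))[0][:,0]
def ray(d,px,z):
    u=cv2.undistortPoints(np.float64([[px]]),d["camera_matrix"],np.array(d["dist_coeffs"]))[0,0]
    T=d["camera_from_world"];R=T[:3,:3];c=-R.T@T[:3,3];v=R.T@np.r_[u,1]
    return (c+v*(z-c[2])/v[2])[:2]
E
python3 - <<'E'
import cv2
a=cv2.imread("pics/top0.png")
cv2.imwrite("pics/topc.png",cv2.resize(a[140:380,110:430],None,fx=2.5,fy=2.5,interpolation=2))
cv2.imwrite("pics/topd.png",cv2.resize(a[190:370,300:500],None,fx=3,fy=3,interpolation=2))
E
```

```text
(no output)
```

View pics/topc.png

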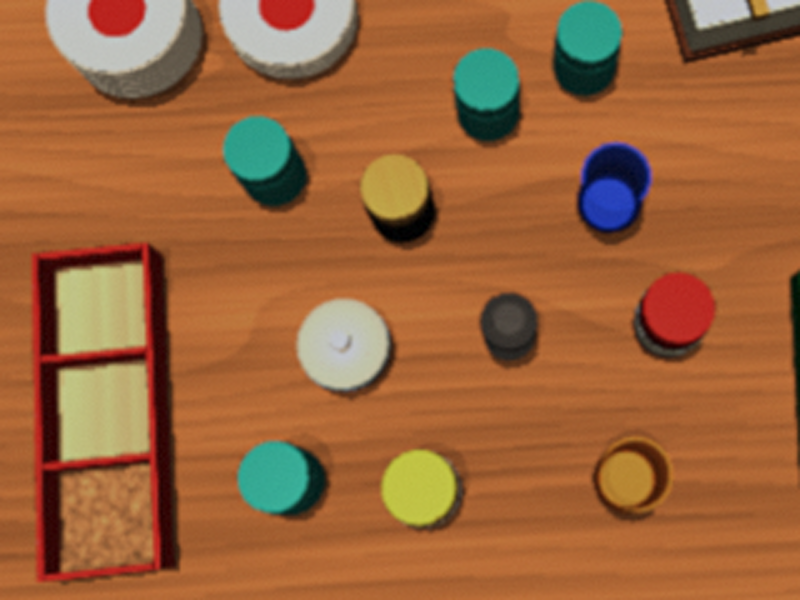

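View pics/topd.png

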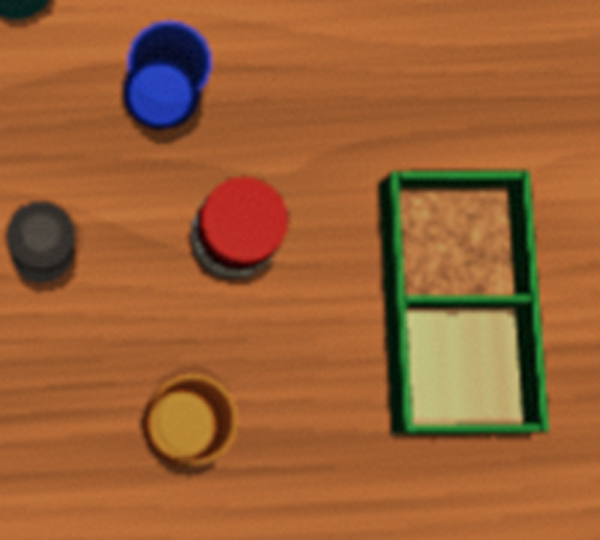

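The crop confirms which item is which: the only black and brass tin has its lid at crop (396,189), the honey lid is at (419,488), and the blue rim is at (616,177). Jam and amber are clear in the second crop at (245,221) and (192,420). I'll compute positions now and cross-check them in the side view.

```bash
cat > loc.py <<'E'
from h import *
d=vision.read_camera("top"); s=vision.read_camera("side")
c=lambda u,v:(110+u/2.5-.3,140+v/2.5-.3); e=lambda u,v:(300+u/3-.33,190+v/3-.33)
O=dict(tin=(c(396,189),.08),honey=(c(419.5,488),.08),blue=(c(616,177),.09),amber=(e(192,420.5),.09),jam=(e(245,221),.08),
 sugar=(c(344,345),.045),shaker=(c(510,317),.08),t1=(c(258,150),.08),t2=(c(487,80),.08),t3=(c(588,33),.08),t4=(c(275,478),.08))
im=s["image"].copy(); it=d["image"].copy()
def ring(d,im,p,r,z,col):
    t=np.linspace(0,6.283,40); q=proj(d,np.c_[p[0]+r*np.cos(t),p[1]+r*np.sin(t),0*t+z])
    cv2.polylines(im,[np.int32(q*8)],True,col,1,shift=3)
for k,(px,z) in O.items():
    p=ray(d,px,z); r=float(np.hypot(*p)); print(k,p.round(4),round(r,3))
    for dd,i in((s,im),(d,it)):
        ring(dd,i,p,.027,z,(255,255,255)); ring(dd,i,p,.027,0,(0,255,255))
def box(name,px,L):
    P=np.array([ray(d,q,.045) for q in px]); m=P.mean(0)
    # corner order: (+x,+y),(+x,-y),(-x,-y),(-x,+y) with x away from robot
    v=P[0]+P[1]-P[2]-P[3]; yaw=np.arctan2(v[1],v[0]); w=P[0]+P[3]-P[1]-P[2]; 
    print(name,m.round(4),"yaw",yaw.round(3),np.arctan2(-w[0],w[1]).round(3),"size",np.linalg.norm(v)/2,np.linalg.norm(w)/2)
    C=m+np.array([[a*L/2,b*.045] for a,b in((1,1),(1,-1),(-1,-1),(-1,1))])@np.array([[np.cos(yaw),np.sin(yaw)],[-np.sin(yaw),np.cos(yaw)]])
    for dd,i in((s,im),(d,it)): cv2.polylines(i,[np.int32(proj(dd,np.c_[C,[.045]*4])*8)],True,(255,255,255),1,shift=3)
box("red",[c(34,255),c(148,244),c(160,569),c(40,580)],.248)
box("green",[e(390,172),e(530,171),e(547,431),e(403,433)],.167)
cv2.imwrite("pics/s1.png",cv2.resize(im[140:440,140:460],None,fx=2,fy=2,interpolation=2))
E
python3 loc.py
```

```text
tin [0.6761 0.0814] 0.681
honey [0.452  0.0721] 0.458
blue [ 0.6738 -0.0851] 0.679
amber [ 0.452  -0.0827] 0.46
jam [ 0.5722 -0.1257] 0.586
sugar [0.5643 0.1282] 0.579
shaker [5.731e-01 3.000e-04] 0.573
t1 [0.7126 0.1853] 0.736
t2 [0.7597 0.0081] 0.76
t3 [ 0.7941 -0.0726] 0.797
t4 [0.465  0.1757] 0.497
red [0.5272 0.3161] yaw 0.046 0.038 size 0.24561764652453294 0.08732256098317533
green [ 0.5202 -0.2675] yaw -0.058 -0.043 size 0.165964081559203 0.09007882671620683
```

View pics/s1.png

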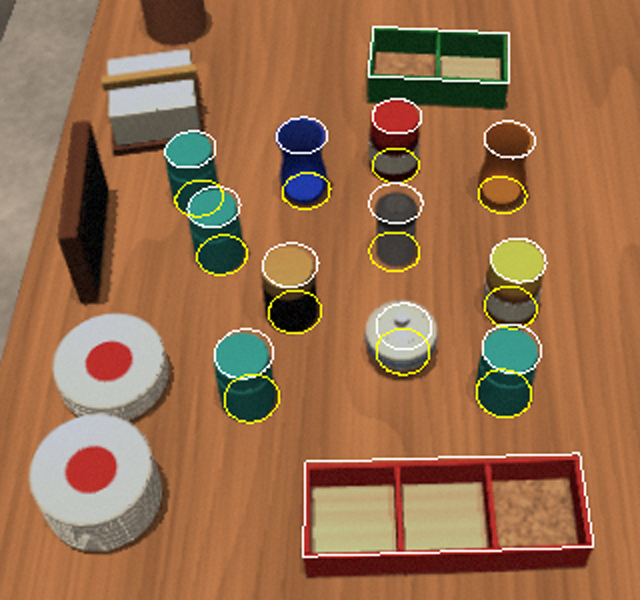

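The rings drawn from the top-view positions fall on the objects and boxes in the side view to about 1 px, so the positions hold. Placing order is blue, honey, tin, amber, jam. First I'll go above the blue glass at (0.674, -0.085).

Request:
apply_moves(moves=[5, -6, 0, 0, 0, 0.1, 10, -12, 0, 0, 0, 0.2, 21.6, -25.8, 0, 0, 0, 0.28, 21.6, -25.8, 0, 0, 0, 0.28, 21.6, -25.8, 0, 0, 0, 0.28, 21.6, -25.8, 0, 0, 0, 0.28, 21.6, -25.8, 0, 0, 0, 0.28, 21.6, -25.8, 0, 0, 0, 0.28, 21.6, -25.8, 0, 0, 0, 0.28, 21.6, -25.8, 0, 0, 0, 0.28, 21.6, -25.8, 0, 0, 0, 0.28, 21.6, -25.8, 0, 0, 0, 0.28, 21.6, -25.8, 0, 0, 0, 0.28, 21.6, -25.8, 0, 0, 0, 0.28, 21.6, -25.8, 0, 0, 0, 0.28, 21.6, -25.8, 0, 0, 0, 0.28, 21.6, -25.8, 0, 0, 0, 0.28, 21.6, -25.8, 0, 0, 0, 0.28, 21.6, -25.8, 0, 0, 0, 0.28, 21.6, -25.8, 0, 0, 0, 0.28], claw=100, newtons=30)

```text
clock: 1.87
tcp_pos: [0.6702, -0.0817, 0.2012]
orientation: [-0.0, -0.022, 1.0, 0.0]
wrist_force: [0.9, 0.7, 0.5]
finger_gap: 0.0857
grip_force: 0.0
```

Request:
apply_moves(moves=[0, 0, 0, 0, 0, 0, 0, 0, 0, 0, 0, 0])

```text
clock: 2.03
tcp_pos: [0.6698, -0.0821, 0.1991]
orientation: [-0.001, -0.02, 1.0, 0.0]
wrist_force: [-0.8, -0.2, 0.7]
finger_gap: 0.0852
grip_force: 0.0
```

```bash
cat > look.py <<'E'
import sys
from h import *
def look(n,x,y,w,h,f,cam="side"):
    cv2.imwrite(f"pics/{n}.png",cv2.resize(vision.read_camera(cam)["image"][y:y+h,x:x+w],None,fx=f,fy=f,interpolation=2))
st=status.get_state(); print(st["tcp_pos"].round(4),st["clock"],st["wrist_force"].round(1))
if len(sys.argv)>1: look(sys.argv[1],*map(int,sys.argv[2:7]),*sys.argv[7:])
E
python3 look.py
```

```text
[ 0.6698 -0.0821  0.1991] 2.0333 [-0.8 -0.2  0.7]
```

Request:
apply_moves(moves=[0.16, -0.12, -1, 0, 0, 0, 0.16, -0.12, -2, 0, 0, 0, 0.16, -0.12, -3, 0, 0, 0, 0.16, -0.12, -4, 0, 0, 0, 0.16, -0.12, -5, 0, 0, 0, 0.16, -0.12, -5.5, 0, 0, 0, 0.16, -0.12, -5.9, 0, 0, 0, 0.16, -0.12, -5.9, 0, 0, 0, 0.16, -0.12, -5.9, 0, 0, 0])

```text
clock: 2.78
tcp_pos: [0.6729, -0.082, 0.0545]
orientation: [-0.0, -0.023, 1.0, 0.0]
wrist_force: [0.6, 0.7, 0.5]
finger_gap: 0.0853
grip_force: 0.0
```

```bash
python3 look.py b1 180 120 240 180 3
```

```text
[ 0.6729 -0.082   0.0545] 2.7833 [0.6 0.7 0.5]
```

View pics/b1.png

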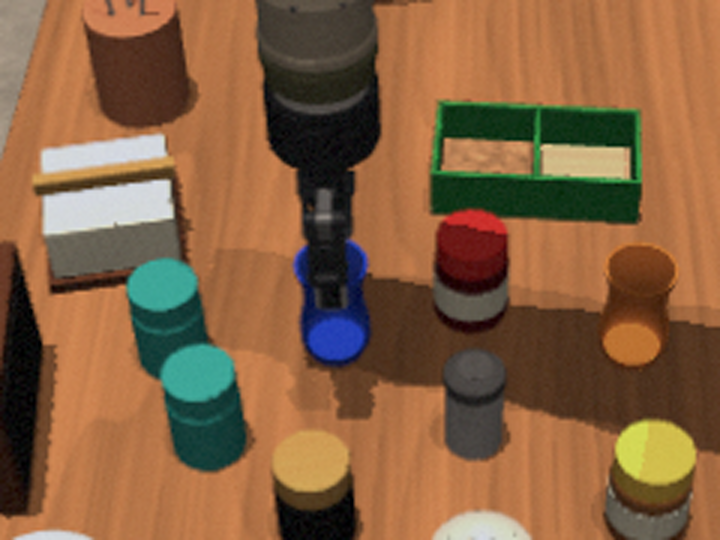

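The near finger sits at crop (330,285), centred on the glass waist, and nothing else is touched. I'll shift 2 mm in y and close.

Request:
apply_moves(moves=[0, -0.1, -0.1, 0, 0, 0, 0, -0.1, -0.1, 0, 0, 0, 0, -0.1, -0.1, 0, 0, 0, 0, -0.1, -0.1, 0, 0, 0, 0, -0.1, -0.1, 0, 0, 0, 0, -0.1, -0.1, 0, 0, 0, 0, -0.1, -0.1, 0, 0, 0, 0, -0.1, -0.1, 0, 0, 0, 0, -0.1, -0.1, 0, 0, 0, 0, -0.1, -0.1, 0, 0, 0], claw=40, newtons=25)

```text
clock: 3.67
tcp_pos: [0.6743, -0.0856, 0.0531]
orientation: [0.001, -0.022, 1.0, -0.0]
wrist_force: [-0.8, 0.3, 5.9]
finger_gap: 0.0512
grip_force: 25.5
```

```bash
python3 look.py b2 240 170 100 80 7
```

```text
[ 0.6743 -0.0856  0.0531] 3.6667 [-0.8  0.3  5.9]
```

View pics/b2.png

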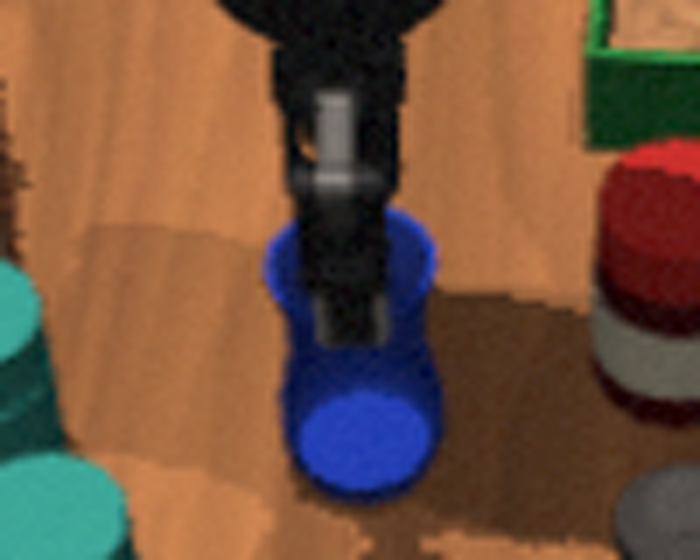

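Run:
```python
from h import *
s=vision.read_camera("side")
for y in(-.063,-.053):
    for z in(.04,.045,.05,.055,.06,.065): print(y,z,proj(s,[[.674,y,z]]).round(1))
```

```text
-0.063 0.04 [[291.1 230.5]]
-0.063 0.045 [[291. 229.]]
-0.063 0.05 [[290.9 227.4]]
-0.063 0.055 [[290.8 225.9]]
-0.063 0.06 [[290.6 224.3]]
-0.063 0.065 [[290.5 222.8]]
-0.053 0.04 [[290.8 233.9]]
-0.053 0.045 [[290.7 232.4]]
-0.053 0.05 [[290.6 230.9]]
-0.053 0.055 [[290.5 229.3]]
-0.053 0.06 [[290.4 227.8]]
-0.053 0.065 [[290.3 226.2]]
```

The tip shows at crop (350,345), which is about 65–70 mm up. With the 51 mm gap, this means the pads are on the flare below the rim. I'll reopen, go 12 mm lower and close again.

Request:
apply_moves(moves=[0, 0, 0, 0, 0, 0, 0, 0, 0, 0, 0, 0, 0, 0, 0, 0, 0, 0, 0, 0, 0, 0, 0, 0, 0, 0, -0.24, 0, 0, 0, 0, 0, -0.48, 0, 0, 0, 0, 0, -0.48, 0, 0, 0, 0, 0, -0.48, 0, 0, 0], claw=90)

```text
clock: 4.43
tcp_pos: [0.6725, -0.0851, 0.0383]
orientation: [-0.001, -0.022, 1.0, 0.0]
wrist_force: [0.5, -0.1, 0.2]
finger_gap: 0.0772
grip_force: 0.0
```

Request:
apply_moves(moves=[0, 0, 0, 0, 0, 0, 0, 0, 0, 0, 0, 0, 0, 0, 0, 0, 0, 0, 0, 0, 0, 0, 0, 0, 0, 0, 0, 0, 0, 0, 0, 0, 0, 0, 0, 0, 0, 0, 0, 0, 0, 0, 0, 0, 0, 0, 0, 0, 0, 0, 0, 0, 0, 0], claw=35)

```text
clock: 5.18
tcp_pos: [0.6737, -0.0854, 0.0401]
orientation: [0.0, -0.022, 1.0, -0.0]
wrist_force: [-0.3, 1.1, 6.0]
finger_gap: 0.0519
grip_force: 26.1
```

```bash
python3 look.py b3 240 170 100 80 7
```

```text
[ 0.6737 -0.0854  0.0401] 5.1833 [-0.3  1.1  6. ]
```

View pics/b3.png

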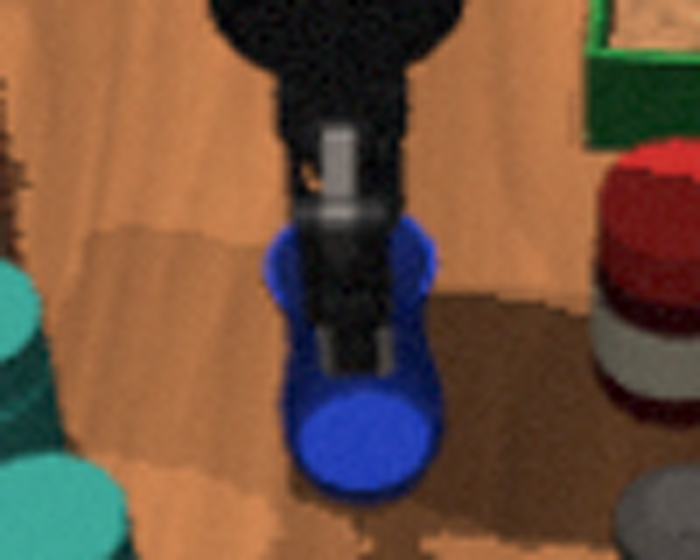

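The pads still stop at 52 mm, and the tip at crop (355,375) works out to about 58–60 mm up, so they are still on the flare. I'll test another 12 mm lower, where the gap should drop to about 44 mm if that's right.

Request:
apply_moves(moves=[0, 0, 0, 0, 0, 0, 0, 0, 0, 0, 0, 0, 0, 0, 0, 0, 0, 0, 0, 0, 0, 0, 0, 0, 0, 0, -0.24, 0, 0, 0, 0, 0, -0.48, 0, 0, 0, 0, 0, -0.48, 0, 0, 0, 0, 0, -0.48, 0, 0, 0], claw=90)

```text
clock: 5.9
tcp_pos: [0.6725, -0.0852, 0.0264]
orientation: [-0.001, -0.022, 1.0, 0.0]
wrist_force: [1.0, -0.1, 0.1]
finger_gap: 0.0763
grip_force: 0.0
```

Request:
apply_moves(moves=[0, 0, 0, 0, 0, 0, 0, 0, 0, 0, 0, 0, 0, 0, 0, 0, 0, 0, 0, 0, 0, 0, 0, 0, 0, 0, 0, 0, 0, 0, 0, 0, 0, 0, 0, 0, 0, 0, 0, 0, 0, 0, 0, 0, 0, 0, 0, 0, 0, 0, 0, 0, 0, 0], claw=35)

```text
clock: 6.65
tcp_pos: [0.6737, -0.0854, 0.0281]
orientation: [0.001, -0.022, 1.0, -0.0]
wrist_force: [-0.3, 0.1, 5.4]
finger_gap: 0.0516
grip_force: 26.1
```

The gap stays at about 52 mm at all three heights. I'll check with the top camera.

Run:
```python
from h import *
t=vision.read_camera("top")["image"];s=vision.read_camera("side")["image"]
a=cv2.resize(t[170:250,310:410],None,fx=4,fy=6,interpolation=2)
b=cv2.resize(s[170:250,240:340],None,fx=4,fy=6,interpolation=2)
cv2.imwrite("pics/b4.png",np.hstack([a,b]))
```

```text
(no output)
```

View pics/b4.png

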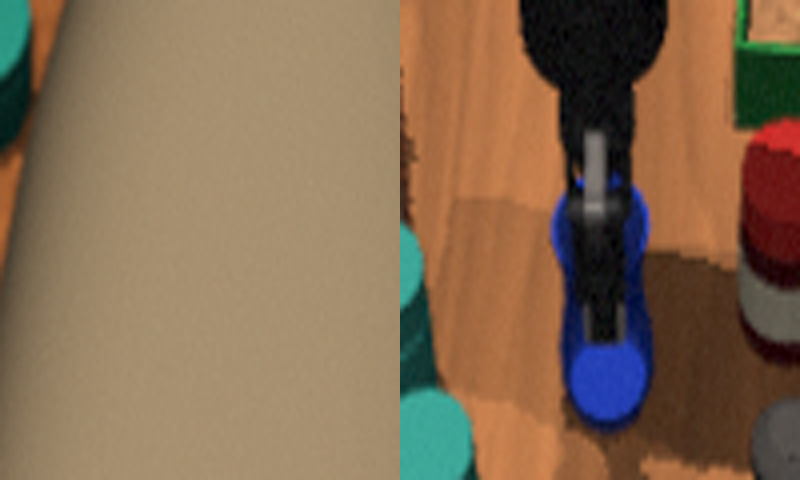

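Run:
```python
from h import *
from scipy.spatial.transform import Rotation as R
s=vision.read_camera("side"); im=cv2.resize(s["image"],None,fx=5,fy=5,interpolation=2)
st=status.get_state(); q=st["orientation"]; r=R.from_quat([q[1],q[2],q[3],q[0]]).as_matrix(); p=st["tcp_pos"]; g=st["finger_gap"]/2
print(p,g,st["grip_force"])
def quad(pts,col):
    w=p+np.array(pts)@r.T; cv2.polylines(im,[np.int32(proj(s,w)*5+2)],True,col,2)
for sg,col in((1,(255,255,255)),(-1,(0,255,255))):
    quad([[a,sg*g,z] for a,z in((-.011,.008),(.011,.008),(.011,-.03),(-.011,-.03))],col)
quad([[a,b,-.065] for a,b in((-.038,.0425),(.038,.0425),(.038,-.0425),(-.038,-.0425))],(0,255,0))
cv2.imwrite("pics/b5.png",im[600:1200,1050:1850])
```

```text
[ 0.67370173 -0.08535775  0.02805822] 0.025706850402940726 26.07717365026474
```

View pics/b5.png

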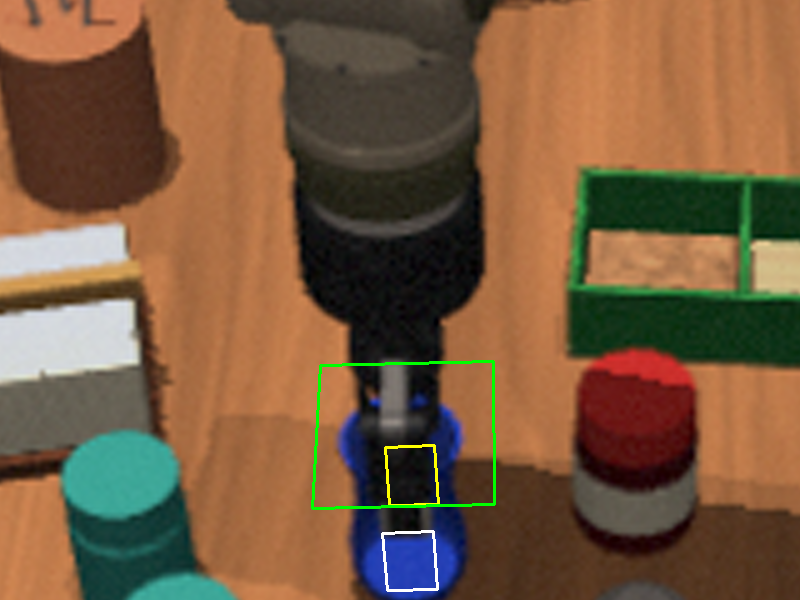

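The fingertips appear well above where the reading would put them, so the pads are high enough for the box walls. I'll go back to the prescribed grip height (TCP about 0.052), close at 40 N and do a lift test.

Request:
apply_moves(moves=[0, 0, 0, 0, 0, 0, 0, 0, 0, 0, 0, 0, 0, 0, 0, 0, 0, 0, 0, 0, 0, 0, 0, 0, 0, 0, 0.5, 0, 0, 0, 0, 0, 0.96, 0, 0, 0, 0, 0, 0.96, 0, 0, 0, 0, 0, 0.96, 0, 0, 0], claw=90)

```text
clock: 7.47
tcp_pos: [0.6743, -0.0856, 0.0527]
orientation: [0.001, -0.022, 1.0, -0.0]
wrist_force: [0.1, -0.4, 0.2]
finger_gap: 0.0766
grip_force: 0.0
```

Request:
apply_moves(moves=[0, 0, 0, 0, 0, 0, 0, 0, 0, 0, 0, 0, 0, 0, 0, 0, 0, 0, 0, 0, 0, 0, 0, 0, 0, 0, 0, 0, 0, 0, 0, 0, 0, 0, 0, 0, 0, 0, 0, 0, 0, 0, 0, 0, 0, 0, 0, 0, 0, 0, 0, 0, 0, 0, 0, 0, 0, 0, 0, 0, 0, 0, 0, 0, 0, 0, 0, 0, 0, 0, 0, 0], claw=20, newtons=40)

```text
clock: 8.47
tcp_pos: [0.6735, -0.0853, 0.0519]
orientation: [0.0, -0.022, 1.0, 0.0]
wrist_force: [0.0, 0.4, 5.8]
finger_gap: 0.0505
grip_force: 40.8
```

Request:
apply_moves(moves=[0, 0, 0.3, 0, 0, 0, 0, 0, 0.6, 0, 0, 0, 0, 0, 1, 0, 0, 0, 0, 0, 1.5, 0, 0, 0, 0, 0, 2, 0, 0, 0, 0, 0, 2, 0, 0, 0])

```text
clock: 8.97
tcp_pos: [0.6751, -0.0858, 0.105]
orientation: [0.002, -0.022, 1.0, -0.001]
wrist_force: [0.9, -1.0, -1.1]
finger_gap: 0.0502
grip_force: 41.7
```

```bash
python3 look.py b6 220 130 120 120 5
```

```text
[ 0.6751 -0.0858  0.105 ] 8.9667 [ 0.9 -1.  -1.1]
```

View pics/b6.png

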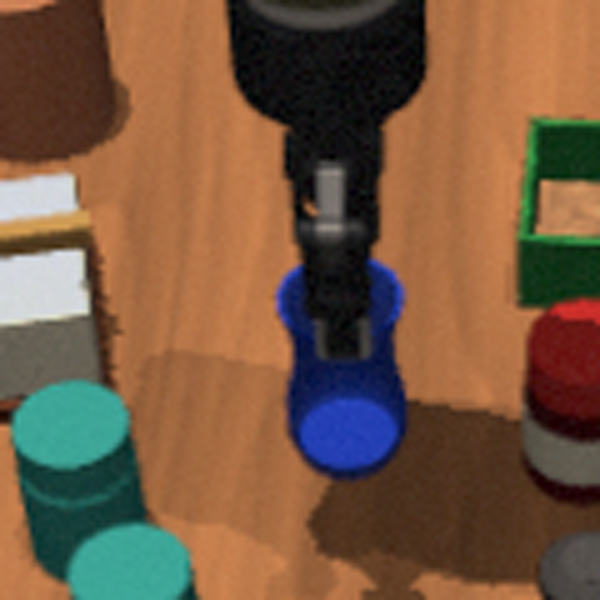

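The glass is up and upright in the grip: rim at crop (340,300), base at (348,435), and the wrist carries -1.1 N. I'm carrying it to the red cork cell at (0.446, 0.3125).

Request:
apply_moves(moves=[0, 0, 1.2, 0, 0, 0, 0, 0, 2.4, 0, 0, 0, -0.2, 0.4, 3.6, 0, 0, 0, -0.8, 1.4, 3.8, 0, 0, 0, -1.5, 2.6, 3.8, 0, 0, 0, -2.2, 3.8, 3.8, 0, 0, 0, -2.9, 5, 3.8, 0, 0, 0, -3.6, 6.2, 3.8, 0, 0, 0, -4.3, 7.4, 3.8, 0, 0, 0, -5, 8.7, 3.8, 0, 0, 0, -5.7, 9.9, 3.8, 0, 0, 0, -6.4, 11.2, 3.8, 0, 0, 0, -7.1, 12.4, 3.8, 0, 0, 0, -7.8, 13.6, 3.8, 0, 0, 0, -8.4, 14.6, 3.8, 0, 0, 0, -8.8, 15.4, 3.8, 0, 0, 0, -9.1, 15.9, 3.8, 0, 0, 0, -9.1, 15.9, 3.8, 0, 0, 0, -9.1, 15.9, 3.8, 0, 0, 0])

```text
clock: 10.6
tcp_pos: [0.4451, 0.3125, 0.1959]
orientation: [-0.0, -0.023, 1.0, -0.0]
wrist_force: [-0.3, -1.3, -1.1]
finger_gap: 0.0503
grip_force: 42.2
```

```bash
python3 look.py
```

```text
[0.4451 0.3125 0.1959] 10.6 [-0.3 -1.3 -1.1]
```

Request:
apply_moves(moves=[0.04, 0, -0.8, 0, 0, 0, 0.04, 0, -1.8, 0, 0, 0, 0.04, 0, -2.8, 0, 0, 0, 0.04, 0, -3.8, 0, 0, 0, 0.04, 0, -4.5, 0, 0, 0, 0.04, 0, -5, 0, 0, 0, 0.04, 0, -5, 0, 0, 0, 0.04, 0, -5, 0, 0, 0, 0.04, 0, -5, 0, 0, 0])

```text
clock: 11.35
tcp_pos: [0.4478, 0.3118, 0.0723]
orientation: [0.001, -0.022, 1.0, 0.0]
wrist_force: [-0.5, 0.3, -0.1]
finger_gap: 0.0501
grip_force: 42.2
```

```bash
python3 look.py p1 260 320 200 120 4
```

```text
[0.4478 0.3118 0.0723] 11.35 [-0.5  0.3 -0.1]
```

View pics/p1.png

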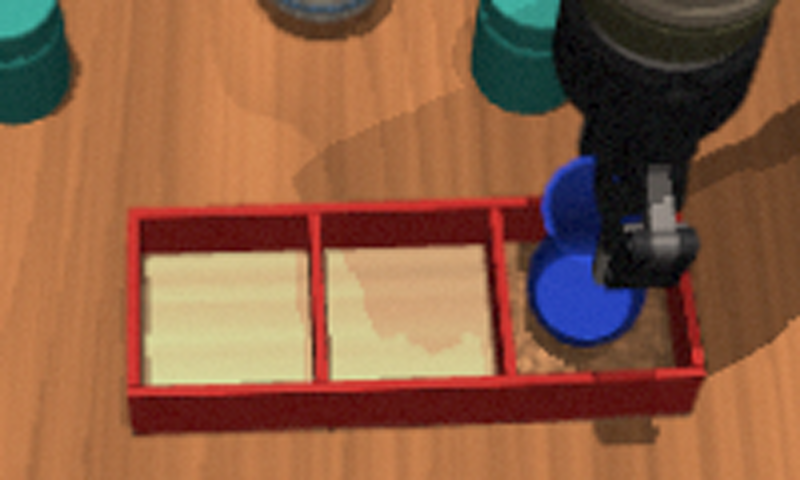

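The glass sits inside the cork cell, base at crop (587,300) and the cell spanning about 505–672, and the fingers are clear of the walls. I'm lowering the last 11 mm.

Request:
apply_moves(moves=[0, 0, -0.15, 0, 0, 0, 0, 0, -0.3, 0, 0, 0, 0, 0, -0.4, 0, 0, 0, 0, 0, -0.45, 0, 0, 0, 0, 0, -0.45, 0, 0, 0, 0, 0, -0.45, 0, 0, 0])

```text
clock: 11.9
tcp_pos: [0.4467, 0.3122, 0.0602]
orientation: [-0.0, -0.022, 1.0, 0.0]
wrist_force: [0.1, -0.1, -1.0]
finger_gap: 0.0503
grip_force: 42.2
```

Request:
apply_moves(moves=[0, 0, -0.04, 0, 0, 0, 0, 0, -0.04, 0, 0, 0, 0, 0, -0.04, 0, 0, 0])

```text
clock: 12.15
tcp_pos: [0.4472, 0.3124, 0.0598]
orientation: [0.001, -0.022, 1.0, 0.0]
wrist_force: [-0.9, 0.4, 3.4]
finger_gap: 0.0502
grip_force: 42.4
```

Request:
apply_moves(moves=[0, 0, -0.04, 0, 0, 0, 0, 0, -0.04, 0, 0, 0, 0, 0, -0.04, 0, 0, 0])

```text
clock: 12.4
tcp_pos: [0.4477, 0.3126, 0.0597]
orientation: [0.001, -0.022, 1.0, 0.0]
wrist_force: [-1.2, -1.4, 9.9]
finger_gap: 0.0505
grip_force: 42.8
```

On the floor. Release, then rise.

Request:
apply_moves(moves=[0, 0, 0.08, 0, 0, 0, 0, 0, 0.08, 0, 0, 0, 0, 0, 0.08, 0, 0, 0, 0, 0, 0.08, 0, 0, 0, 0, 0, 0.08, 0, 0, 0, 0, 0, 0.08, 0, 0, 0, 0, 0, 0.08, 0, 0, 0, 0, 0, 0.08, 0, 0, 0, 0, 0, 0.08, 0, 0, 0, 0, 0, 0.5, 0, 0, 0, 0, 0, 1.2, 0, 0, 0, 0, 0, 2.2, 0, 0, 0, 0, 0, 3.2, 0, 0, 0, 0, 0, 4.4, 0, 0, 0, 0, 0, 5.6, 0, 0, 0, 0, 0, 5.6, 0, 0, 0, 0, 0, 5.6, 0, 0, 0], claw=92)

```text
clock: 13.82
tcp_pos: [0.4482, 0.3129, 0.2012]
orientation: [0.002, -0.022, 1.0, 0.001]
wrist_force: [0.1, 0.0, -0.6]
finger_gap: 0.0788
grip_force: 0.0
```

```bash
python3 look.py
```

```text
[0.4482 0.3129 0.2012] 13.8167 [ 0.1  0.  -0.6]
```

Request:
apply_moves(moves=[0, -1, 0, 0, 0, 0, 0, -2.5, 0, 0, 0, 0, 0.1, -4, 0, 0, 0, 0, 0.1, -5.5, 0, 0, 0, 0, 0.1, -7, 0, 0, 0, 0, 0.15, -8.4, 0, 0, 0, 0, 0.15, -9.3, 0, 0, 0, 0, 0.15, -9.65, 0, 0, 0, 0, 0.15, -9.65, 0, 0, 0, 0, 0.15, -9.65, 0, 0, 0, 0], claw=95)

```text
clock: 14.65
tcp_pos: [0.4501, 0.0711, 0.1977]
orientation: [-0.001, -0.022, 1.0, 0.0]
wrist_force: [-0.1, 0.6, -0.8]
finger_gap: 0.0808
grip_force: 0.0
```

Request:
apply_moves(moves=[0, 0, -1, 0, 0, 0, 0, 0, -2, 0, 0, 0, 0, 0, -3, 0, 0, 0, 0, 0, -3.6, 0, 0, 0, 0, 0, -3.6, 0, 0, 0, 0, 0, -3.6, 0, 0, 0])

```text
clock: 15.15
tcp_pos: [0.4496, 0.0722, 0.1076]
orientation: [-0.001, -0.023, 1.0, 0.0]
wrist_force: [-0.0, -0.1, 0.1]
finger_gap: 0.081
grip_force: 0.0
```

Request:
apply_moves(moves=[0.08, 0, -0.8, 0, 0, 0, 0.08, 0, -1.6, 0, 0, 0, 0.08, 0, -2.2, 0, 0, 0, 0.08, 0, -2.2, 0, 0, 0, 0.08, 0, -2.2, 0, 0, 0])

```text
clock: 15.57
tcp_pos: [0.4529, 0.0715, 0.0541]
orientation: [0.0, -0.023, 1.0, 0.0]
wrist_force: [0.6, -0.3, 0.2]
finger_gap: 0.0811
grip_force: 0.0
```

Request:
apply_moves(moves=[0, 0, 0, 0, 0, 0, 0, 0, 0, 0, 0, 0, 0, 0, 0, 0, 0, 0, 0, 0, 0, 0, 0, 0, 0, 0, 0, 0, 0, 0, 0, 0, 0, 0, 0, 0, 0, 0, 0, 0, 0, 0, 0, 0, 0, 0, 0, 0, 0, 0, 0, 0, 0, 0, 0, 0, 0, 0, 0, 0], claw=20, newtons=40)

```text
clock: 16.4
tcp_pos: [0.4525, 0.0709, 0.0532]
orientation: [-0.0, -0.022, 1.0, 0.0]
wrist_force: [-0.0, 0.1, 0.8]
finger_gap: 0.0167
grip_force: 0.0
```

Request:
apply_moves(moves=[0, 0, 0.3, 0, 0, 0, 0, 0, 0.6, 0, 0, 0, 0, 0, 1, 0, 0, 0, 0, 0, 1.5, 0, 0, 0, 0, 0, 2, 0, 0, 0, 0, 0, 2, 0, 0, 0, 0, 0, 2, 0, 0, 0])

```text
clock: 16.98
tcp_pos: [0.4536, 0.0709, 0.1044]
orientation: [0.001, -0.022, 1.0, -0.0]
wrist_force: [0.2, 0.8, -0.3]
finger_gap: 0.0172
grip_force: 0.0
```

The fingers closed to 17 mm on nothing, so they passed above the 80 mm lid. That agrees with the pictures: the pads really sit about 30–35 mm higher than the reading implies. I'll open again and go to reading 0.024.

Request:
apply_moves(moves=[0, 0, 0, 0, 0, 0, 0, 0, 0, 0, 0, 0, 0, 0, 0, 0, 0, 0, 0, 0, 0, 0, 0, 0, 0, 0, 0, 0, 0, 0, 0, 0, 0, 0, 0, 0, 0, 0, 0, 0, 0, 0, 0, 0, 0, 0, 0, 0, 0, 0, 0, 0, 0, 0, 0, 0, 0, 0, 0, 0, 0, 0, 0, 0, 0, 0, 0, 0, 0, 0, 0, 0, 0, 0, 0, 0, 0, 0, 0, 0, 0, 0, 0, 0, 0, 0, 0, 0, 0, 0], claw=98)

```text
clock: 18.23
tcp_pos: [0.4526, 0.0709, 0.1033]
orientation: [0.0, -0.022, 1.0, 0.0]
wrist_force: [-0.5, 0.2, -0.3]
finger_gap: 0.0837
grip_force: 0.0
```

```bash
python3 look.py h1 340 200 140 130 5
```

```text
[0.4526 0.0709 0.1033] 18.2333 [-0.5  0.2 -0.3]
```

View pics/h1.png

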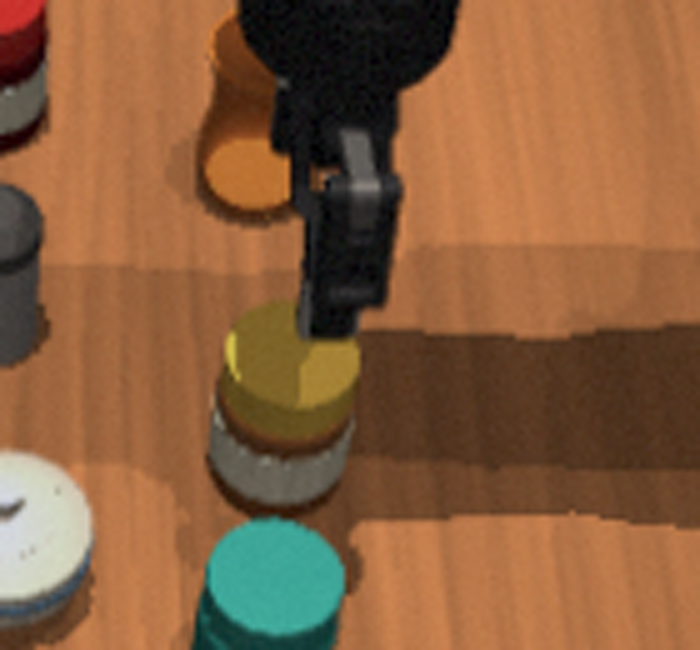

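The open near finger's tip is at crop (330,338), and the lid is untouched at (292,355). I'll work out the tip height from that.

Run:
```python
from h import *
s=vision.read_camera("side")
for y in(.07,.113,.12):
    for z in(.09,.11,.13,.15): print(y,z,proj(s,[[.4526,y,z]]).round(1))
for z in(.08,.1,.12,.14,.16): print(z, ray(s,(406,267.6),z).round(4))
```

```text
0.07 0.09 [[399.  265.6]]
0.07 0.11 [[400.  259.2]]
0.07 0.13 [[401.1 252.7]]
0.07 0.15 [[402.2 245.9]]
0.113 0.09 [[400.5 283.4]]
0.113 0.11 [[401.6 277.1]]
0.113 0.13 [[402.7 270.6]]
0.113 0.15 [[403.9 263.9]]
0.12 0.09 [[400.7 286.4]]
0.12 0.11 [[401.9 280.1]]
0.12 0.13 [[403.  273.6]]
0.12 0.15 [[404.2 267. ]]
0.08 [0.4375 0.0669]
0.1 [0.4409 0.0825]
0.12 [0.4443 0.0981]
0.14 [0.4476 0.1137]
0.16 [0.451  0.1292]
```

The tip is at z≈0.14 where the reading implies 0.108, so the offset is about 31 mm. I'll descend to reading 0.023, with no x/y change.

Request:
apply_moves(moves=[0, 0, -0.8, 0, 0, 0, 0, 0, -1.6, 0, 0, 0, 0, 0, -2.2, 0, 0, 0, 0, 0, -2.7, 0, 0, 0, 0, 0, -3, 0, 0, 0, 0, 0, -3.22, 0, 0, 0, 0, 0, -3.22, 0, 0, 0, 0, 0, -3.22, 0, 0, 0])

```text
clock: 19.0
tcp_pos: [0.4527, 0.0709, 0.023]
orientation: [0.0, -0.022, 1.0, 0.0]
wrist_force: [0.2, -1.1, -0.6]
finger_gap: 0.0836
grip_force: 0.0
```

Request:
apply_moves(moves=[0, 0, 0, 0, 0, 0, 0, 0, 0, 0, 0, 0, 0, 0, 0, 0, 0, 0, 0, 0, 0, 0, 0, 0, 0, 0, 0, 0, 0, 0, 0, 0, 0, 0, 0, 0, 0, 0, 0, 0, 0, 0, 0, 0, 0, 0, 0, 0, 0, 0, 0, 0, 0, 0, 0, 0, 0, 0, 0, 0], claw=40)

```text
clock: 19.83
tcp_pos: [0.4535, 0.071, 0.0237]
orientation: [0.001, -0.022, 1.0, 0.0]
wrist_force: [-0.7, 1.3, 5.8]
finger_gap: 0.0526
grip_force: 41.3
```

Gripped at 52.6 mm on the lid. Lift and carry to the red middle cell.

Request:
apply_moves(moves=[0, 0, 0.3, 0, 0, 0, 0, 0, 0.9, 0, 0, 0, 0, 0, 1.8, 0, 0, 0, 0, 0, 2.8, 0, 0, 0, 0, 0, 3.8, 0, 0, 0, 0, 0, 4.8, 0, 0, 0, 0, 0.4, 5.6, 0, 0, 0, 0.3, 1.4, 6, 0, 0, 0, 0.6, 2.6, 6, 0, 0, 0, 1, 3.8, 6, 0, 0, 0, 1.4, 5, 6, 0, 0, 0, 1.8, 6.2, 6, 0, 0, 0, 2.2, 7.4, 6, 0, 0, 0, 2.5, 8.5, 6, 0, 0, 0, 2.8, 9.3, 6, 0, 0, 0, 2.96, 9.75, 6, 0, 0, 0, 2.96, 9.75, 6, 0, 0, 0, 2.96, 9.75, 6, 0, 0, 0])

```text
clock: 21.33
tcp_pos: [0.526, 0.3148, 0.1722]
orientation: [-0.001, -0.023, 1.0, -0.0]
wrist_force: [0.0, -0.3, -1.5]
finger_gap: 0.053
grip_force: 42.4
```

Request:
apply_moves(moves=[0, 0, -0.8, 0, 0, 0, 0, 0, -1.8, 0, 0, 0, 0, 0, -2.8, 0, 0, 0, 0, 0, -3.8, 0, 0, 0, 0, 0, -4.6, 0, 0, 0, 0, 0, -5.2, 0, 0, 0, 0, 0, -5.5, 0, 0, 0, 0, 0, -5.5, 0, 0, 0, 0, 0, -5.5, 0, 0, 0])

```text
clock: 22.08
tcp_pos: [0.5265, 0.314, 0.0357]
orientation: [-0.0, -0.022, 1.0, -0.0]
wrist_force: [0.2, 0.3, -0.4]
finger_gap: 0.0527
grip_force: 42.4
```

Request:
apply_moves(moves=[0, 0.04, -0.08, 0, 0, 0, 0, 0.04, -0.16, 0, 0, 0, 0, 0.04, -0.22, 0, 0, 0, 0, 0.04, -0.22, 0, 0, 0, 0, 0.04, -0.22, 0, 0, 0])

```text
clock: 22.5
tcp_pos: [0.5266, 0.3158, 0.0301]
orientation: [0.0, -0.022, 1.0, 0.0]
wrist_force: [0.1, -0.5, -1.5]
finger_gap: 0.0525
grip_force: 42.4
```

Request:
apply_moves(moves=[0, 0, -0.04, 0, 0, 0, 0, 0, -0.04, 0, 0, 0, 0, 0, -0.04, 0, 0, 0])

```text
clock: 22.75
tcp_pos: [0.527, 0.3159, 0.0298]
orientation: [0.001, -0.022, 1.0, 0.0]
wrist_force: [-1.2, -1.7, 5.3]
finger_gap: 0.053
grip_force: 42.8
```

Contact. Release, rise and go to above the tin.

Request:
apply_moves(moves=[0, 0, 0.08, 0, 0, 0, 0, 0, 0.08, 0, 0, 0, 0, 0, 0.08, 0, 0, 0, 0, 0, 0.08, 0, 0, 0, 0, 0, 0.08, 0, 0, 0, 0, 0, 0.08, 0, 0, 0, 0, 0, 0.08, 0, 0, 0, 0, 0, 0.08, 0, 0, 0, 0, 0, 0.5, 0, 0, 0, 0, 0, 1.2, 0, 0, 0, 0, 0, 2.2, 0, 0, 0, 0, 0, 3.2, 0, 0, 0, 0, 0, 4, 0, 0, 0, 0, 0, 4, 0, 0, 0], claw=96)

```text
clock: 23.92
tcp_pos: [0.5294, 0.3169, 0.1348]
orientation: [0.004, -0.022, 1.0, 0.002]
wrist_force: [0.8, -0.0, 0.9]
finger_gap: 0.0818
grip_force: 0.0
```

Request:
apply_moves(moves=[0.5, -0.8, 0, 0, 0, 0, 1.2, -1.9, 0, 0, 0, 0, 1.9, -3, 0, 0, 0, 0, 2.6, -4.1, 0, 0, 0, 0, 3.3, -5.2, 0, 0, 0, 0, 4, -6.3, 0, 0, 0, 0, 4.7, -7.4, 0, 0, 0, 0, 5.4, -8.5, 0, 0, 0, 0, 5.9, -9.3, 0, 0, 0, 0, 5.96, -9.4, 0, 0, 0, 0, 5.96, -9.4, 0, 0, 0, 0, 5.96, -9.4, 0, 0, 0, 0])

```text
clock: 24.92
tcp_pos: [0.675, 0.0809, 0.1285]
orientation: [-0.001, -0.022, 1.0, 0.0]
wrist_force: [0.1, 0.5, -0.1]
finger_gap: 0.0824
grip_force: 0.0
```

Request:
apply_moves(moves=[0.04, 0, -0.8, 0, 0, 0, 0.04, 0, -1.8, 0, 0, 0, 0.04, 0, -2.8, 0, 0, 0, 0.04, 0, -3.6, 0, 0, 0, 0.04, 0, -4, 0, 0, 0, 0.04, 0, -4.24, 0, 0, 0, 0.04, 0, -4.24, 0, 0, 0, 0.04, 0, -4.24, 0, 0, 0])

```text
clock: 25.58
tcp_pos: [0.6769, 0.0813, 0.0238]
orientation: [0.001, -0.023, 1.0, 0.0]
wrist_force: [1.0, -0.6, 0.2]
finger_gap: 0.082
grip_force: 0.0
```

Request:
apply_moves(moves=[0, 0, 0, 0, 0, 0, 0, 0, 0, 0, 0, 0, 0, 0, 0, 0, 0, 0, 0, 0, 0, 0, 0, 0, 0, 0, 0, 0, 0, 0, 0, 0, 0, 0, 0, 0, 0, 0, 0, 0, 0, 0, 0, 0, 0, 0, 0, 0, 0, 0, 0, 0, 0, 0, 0, 0, 0, 0, 0, 0], claw=40)

```text
clock: 26.42
tcp_pos: [0.6778, 0.0807, 0.0245]
orientation: [0.001, -0.022, 1.0, 0.0]
wrist_force: [0.1, 0.9, 5.5]
finger_gap: 0.0506
grip_force: 40.8
```

Request:
apply_moves(moves=[0, 0, 0.3, 0, 0, 0, 0, 0, 0.9, 0, 0, 0, 0, 0, 1.8, 0, 0, 0, 0, 0, 2.8, 0, 0, 0, 0, 0, 3.8, 0, 0, 0, 0, 0, 4.8, 0, 0, 0, 0, 0.4, 5.6, 0, 0, 0, -0.3, 1.4, 6, 0, 0, 0, -0.6, 2.6, 6, 0, 0, 0, -1, 3.8, 6, 0, 0, 0, -1.4, 5, 6, 0, 0, 0, -1.8, 6.2, 6, 0, 0, 0, -2.2, 7.4, 6, 0, 0, 0, -2.5, 8.5, 6, 0, 0, 0, -2.7, 9.3, 6, 0, 0, 0, -2.76, 9.55, 6, 0, 0, 0, -2.76, 9.55, 6, 0, 0, 0, -2.76, 9.55, 6, 0, 0, 0])

```text
clock: 27.92
tcp_pos: [0.6075, 0.319, 0.1727]
orientation: [-0.0, -0.022, 1.0, -0.0]
wrist_force: [-0.2, -0.8, -1.2]
finger_gap: 0.0508
grip_force: 41.5
```

Request:
apply_moves(moves=[0, 0, -0.8, 0, 0, 0, 0, 0, -1.8, 0, 0, 0, 0, 0, -2.8, 0, 0, 0, 0, 0, -3.8, 0, 0, 0, 0, 0, -4.6, 0, 0, 0, 0, 0, -5.2, 0, 0, 0, 0, 0, -5.5, 0, 0, 0, 0, 0, -5.5, 0, 0, 0, 0, 0, -5.5, 0, 0, 0])

```text
clock: 28.67
tcp_pos: [0.608, 0.3183, 0.0355]
orientation: [-0.0, -0.021, 1.0, -0.0]
wrist_force: [0.1, -0.7, -0.1]
finger_gap: 0.0506
grip_force: 41.5
```

Request:
apply_moves(moves=[0, 0.02, -0.08, 0, 0, 0, 0, 0.02, -0.16, 0, 0, 0, 0, 0.02, -0.2, 0, 0, 0, 0, 0.02, -0.2, 0, 0, 0, 0, 0.02, -0.2, 0, 0, 0])

```text
clock: 29.08
tcp_pos: [0.6077, 0.3201, 0.0307]
orientation: [0.0, -0.022, 1.0, 0.0]
wrist_force: [-0.3, -0.5, -0.0]
finger_gap: 0.0509
grip_force: 41.5
```

Request:
apply_moves(moves=[0, 0, -0.04, 0, 0, 0, 0, 0, -0.04, 0, 0, 0, 0, 0, -0.04, 0, 0, 0])

```text
clock: 29.33
tcp_pos: [0.6081, 0.3202, 0.0305]
orientation: [0.001, -0.022, 1.0, 0.0]
wrist_force: [-1.4, -0.7, 5.3]
finger_gap: 0.0511
grip_force: 41.7
```

Contact. Release, rise, then go above the amber glass, turning to the green box's yaw.

Request:
apply_moves(moves=[0, 0, 0.08, 0, 0, 0, 0, 0, 0.08, 0, 0, 0, 0, 0, 0.08, 0, 0, 0, 0, 0, 0.08, 0, 0, 0, 0, 0, 0.08, 0, 0, 0, 0, 0, 0.08, 0, 0, 0, 0, 0, 0.08, 0, 0, 0, 0, 0, 0.08, 0, 0, 0, 0, 0, 0.5, 0, 0, 0, 0, 0, 1.2, 0, 0, 0, 0, 0, 2.2, 0, 0, 0, 0, 0, 3.2, 0, 0, 0, 0, 0, 4.2, 0, 0, 0, 0, 0, 4.2, 0, 0, 0], claw=96)

```text
clock: 30.5
tcp_pos: [0.6106, 0.3212, 0.1417]
orientation: [0.005, -0.022, 1.0, 0.002]
wrist_force: [1.0, 0.6, 1.1]
finger_gap: 0.0822
grip_force: 0.0
```

Request:
apply_moves(moves=[-0.3, -0.8, 0, 0, 0, 0, -0.8, -2, 0, 0, 0, -0.02, -1.2, -3.2, 0, 0, 0, -0.04, -1.7, -4.4, 0, 0, 0, -0.06, -2.2, -5.6, 0, 0, 0, -0.08, -2.7, -6.8, 0, 0, 0, -0.097, -3.2, -8, 0, 0, 0, -0.097, -3.7, -9.2, 0, 0, 0, -0.097, -4.2, -10.4, 0, 0, 0, -0.097, -4.6, -11.6, 0, 0, 0, -0.097, -5, -12.8, 0, 0, 0, -0.097, -5.5, -14, 0, 0, 0, -0.097, -5.9, -15.1, 0, 0, 0, -0.097, -6.1, -15.8, 0, 0, 0, -0.097, -6.24, -16.1, 0, 0, 0, -0.097, -6.24, -16.1, 0, 0, 0, -0.097, -6.24, -16.1, 0, 0, 0, -0.097])

```text
clock: 31.92
tcp_pos: [0.4517, -0.0824, 0.1346]
orientation: [0.0, 0.027, 1.0, 0.0]
wrist_force: [0.7, 0.1, 0.1]
finger_gap: 0.0822
grip_force: 0.0
```

Request:
apply_moves(moves=[0, 0, -0.8, 0, 0, 0, 0, 0, -1.8, 0, 0, 0, 0, 0, -2.8, 0, 0, 0, 0, 0, -3.6, 0, 0, 0, 0, 0, -4.2, 0, 0, 0, 0, 0, -4.45, 0, 0, 0, 0, 0, -4.45, 0, 0, 0, 0, 0, -4.45, 0, 0, 0])

```text
clock: 32.58
tcp_pos: [0.452, -0.0818, 0.0233]
orientation: [-0.0, 0.026, 1.0, 0.0]
wrist_force: [-0.2, 0.1, 0.1]
finger_gap: 0.0819
grip_force: 0.0
```

Request:
apply_moves(moves=[0, 0, 0, 0, 0, 0, 0, 0, 0, 0, 0, 0, 0, 0, 0, 0, 0, 0, 0, 0, 0, 0, 0, 0, 0, 0, 0, 0, 0, 0, 0, 0, 0, 0, 0, 0, 0, 0, 0, 0, 0, 0, 0, 0, 0, 0, 0, 0, 0, 0, 0, 0, 0, 0, 0, 0, 0, 0, 0, 0, 0, 0, 0, 0, 0, 0], claw=30, newtons=30)

```text
clock: 33.5
tcp_pos: [0.4528, -0.0829, 0.0246]
orientation: [0.001, 0.026, 1.0, -0.0]
wrist_force: [-0.2, 1.0, 6.2]
finger_gap: 0.0511
grip_force: 30.2
```

Request:
apply_moves(moves=[0, 0, 0.3, 0, 0, 0, 0, 0, 0.9, 0, 0, 0, 0, 0, 1.8, 0, 0, 0, 0, 0, 2.8, 0, 0, 0, 0, 0, 3.8, 0, 0, 0, 0, 0, 4.8, 0, 0, 0, 0.2, -0.4, 5.6, 0, 0, 0, 0.8, -1.4, 6, 0, 0, 0, 1.5, -2.6, 6, 0, 0, 0, 2.2, -3.8, 6, 0, 0, 0, 2.9, -5, 6, 0, 0, 0, 3.6, -6.2, 6, 0, 0, 0, 4.1, -7.1, 6, 0, 0, 0, 4.32, -7.5, 6, 0, 0, 0, 4.32, -7.5, 6, 0, 0, 0, 4.32, -7.5, 6, 0, 0, 0])

```text
clock: 34.83
tcp_pos: [0.5592, -0.2704, 0.1729]
orientation: [-0.0, 0.027, 1.0, 0.0]
wrist_force: [-1.0, 0.4, -0.9]
finger_gap: 0.0506
grip_force: 31.6
```

Request:
apply_moves(moves=[0, 0, -0.8, 0, 0, 0, 0, 0, -1.8, 0, 0, 0, 0, 0, -2.8, 0, 0, 0, 0, 0, -3.8, 0, 0, 0, 0, 0, -4.6, 0, 0, 0, 0, 0, -5.2, 0, 0, 0, 0, 0, -5.4, 0, 0, 0, 0, 0, -5.4, 0, 0, 0, 0, 0, -5.4, 0, 0, 0])

```text
clock: 35.58
tcp_pos: [0.5596, -0.2696, 0.039]
orientation: [0.0, 0.026, 1.0, -0.0]
wrist_force: [0.1, 0.2, -1.4]
finger_gap: 0.0508
grip_force: 31.7
```

Request:
apply_moves(moves=[0.03, 0, -0.1, 0, 0, 0, 0.03, 0, -0.2, 0, 0, 0, 0.03, 0, -0.26, 0, 0, 0, 0.03, 0, -0.26, 0, 0, 0, 0.03, 0, -0.26, 0, 0, 0])

```text
clock: 36.0
tcp_pos: [0.561, -0.2704, 0.0327]
orientation: [0.001, 0.026, 1.0, -0.0]
wrist_force: [-0.7, 2.0, 4.8]
finger_gap: 0.0508
grip_force: 31.8
```

Request:
apply_moves(moves=[0, 0, -0.04, 0, 0, 0, 0, 0, -0.04, 0, 0, 0, 0, 0, -0.04, 0, 0, 0])

```text
clock: 36.25
tcp_pos: [0.5613, -0.2706, 0.0326]
orientation: [0.001, 0.026, 1.0, -0.001]
wrist_force: [-1.6, 1.8, 9.6]
finger_gap: 0.0507
grip_force: 32.0
```

Request:
apply_moves(moves=[0, 0, 0.08, 0, 0, 0, 0, 0, 0.08, 0, 0, 0, 0, 0, 0.08, 0, 0, 0, 0, 0, 0.08, 0, 0, 0, 0, 0, 0.08, 0, 0, 0, 0, 0, 0.08, 0, 0, 0, 0, 0, 0.08, 0, 0, 0, 0, 0, 0.08, 0, 0, 0, 0, 0, 0.08, 0, 0, 0, 0, 0, 0.5, 0, 0, 0, 0, 0, 1.2, 0, 0, 0, 0, 0, 2.2, 0, 0, 0, 0, 0, 3.2, 0, 0, 0, 0, 0, 4.2, 0, 0, 0, 0, 0, 4.2, 0, 0, 0], claw=96)

```text
clock: 37.5
tcp_pos: [0.5631, -0.2719, 0.1423]
orientation: [0.004, 0.026, 1.0, -0.002]
wrist_force: [0.9, -0.2, 0.8]
finger_gap: 0.082
grip_force: 0.0
```

Request:
apply_moves(moves=[0.1, 0.8, 0, 0, 0, 0, 0.2, 1.9, 0, 0, 0, 0, 0.3, 3, 0, 0, 0, 0, 0.4, 4.1, 0, 0, 0, 0, 0.45, 5.1, 0, 0, 0, 0, 0.45, 5.7, 0, 0, 0, 0, 0.45, 5.76, 0, 0, 0, 0, 0.45, 5.76, 0, 0, 0, 0, 0.45, 5.76, 0, 0, 0, 0])

```text
clock: 38.25
tcp_pos: [0.5718, -0.1269, 0.1357]
orientation: [0.0, 0.027, 1.0, -0.0]
wrist_force: [-0.0, -0.1, 1.1]
finger_gap: 0.0822
grip_force: 0.0
```

Request:
apply_moves(moves=[0, 0.04, -0.8, 0, 0, 0, 0, 0.04, -1.8, 0, 0, 0, 0, 0.04, -2.8, 0, 0, 0, 0, 0.04, -3.6, 0, 0, 0, 0, 0.04, -4.2, 0, 0, 0, 0, 0.04, -4.5, 0, 0, 0, 0, 0.04, -4.5, 0, 0, 0, 0, 0.04, -4.5, 0, 0, 0])

```text
clock: 38.92
tcp_pos: [0.5716, -0.126, 0.0231]
orientation: [-0.0, 0.027, 1.0, 0.0]
wrist_force: [-0.1, -0.6, -0.3]
finger_gap: 0.0817
grip_force: 0.0
```

Request:
apply_moves(moves=[0, 0, 0, 0, 0, 0, 0, 0, 0, 0, 0, 0, 0, 0, 0, 0, 0, 0, 0, 0, 0, 0, 0, 0, 0, 0, 0, 0, 0, 0, 0, 0, 0, 0, 0, 0, 0, 0, 0, 0, 0, 0, 0, 0, 0, 0, 0, 0, 0, 0, 0, 0, 0, 0, 0, 0, 0, 0, 0, 0], claw=40, newtons=40)

```text
clock: 39.75
tcp_pos: [0.5727, -0.1255, 0.0245]
orientation: [0.001, 0.026, 1.0, -0.001]
wrist_force: [-0.3, -0.9, 5.9]
finger_gap: 0.0529
grip_force: 42.0
```

Request:
apply_moves(moves=[0, 0, 0.3, 0, 0, 0, 0, 0, 0.9, 0, 0, 0, 0, 0, 1.8, 0, 0, 0, 0, 0, 2.8, 0, 0, 0, 0, 0, 3.8, 0, 0, 0, 0, 0, 4.8, 0, 0, 0, -0.2, -0.4, 5.6, 0, 0, 0, -0.8, -1.2, 6, 0, 0, 0, -1.5, -2.3, 6, 0, 0, 0, -2.2, -3.4, 6, 0, 0, 0, -2.9, -4.5, 6, 0, 0, 0, -3.5, -5.3, 6, 0, 0, 0, -3.69, -5.57, 6, 0, 0, 0, -3.69, -5.57, 6, 0, 0, 0, -3.69, -5.57, 6, 0, 0, 0])

```text
clock: 41.0
tcp_pos: [0.4792, -0.264, 0.173]
orientation: [-0.0, 0.027, 1.0, 0.001]
wrist_force: [-0.0, 0.0, -1.0]
finger_gap: 0.0528
grip_force: 42.6
```

Request:
apply_moves(moves=[0, 0, -0.8, 0, 0, 0, 0, 0, -1.8, 0, 0, 0, 0, 0, -2.8, 0, 0, 0, 0, 0, -3.8, 0, 0, 0, 0, 0, -4.6, 0, 0, 0, 0, 0, -5.2, 0, 0, 0, 0, 0, -5.5, 0, 0, 0, 0, 0, -5.5, 0, 0, 0, 0, 0, -5.5, 0, 0, 0])

```text
clock: 41.75
tcp_pos: [0.4799, -0.2635, 0.0357]
orientation: [-0.0, 0.026, 1.0, 0.0]
wrist_force: [0.0, 0.4, -2.3]
finger_gap: 0.0527
grip_force: 42.6
```

Request:
apply_moves(moves=[0, -0.04, -0.08, 0, 0, 0, 0, -0.04, -0.16, 0, 0, 0, 0, -0.04, -0.2, 0, 0, 0, 0, -0.04, -0.2, 0, 0, 0, 0, -0.04, -0.2, 0, 0, 0])

```text
clock: 42.17
tcp_pos: [0.4794, -0.2655, 0.0309]
orientation: [0.0, 0.026, 1.0, -0.0]
wrist_force: [-0.1, -0.1, -1.7]
finger_gap: 0.0528
grip_force: 42.6
```

Request:
apply_moves(moves=[0, 0, -0.04, 0, 0, 0, 0, 0, -0.04, 0, 0, 0, 0, 0, -0.04, 0, 0, 0])

```text
clock: 42.42
tcp_pos: [0.4797, -0.2656, 0.0306]
orientation: [0.001, 0.026, 1.0, -0.0]
wrist_force: [-1.5, 2.1, 5.8]
finger_gap: 0.053
grip_force: 43.3
```

Contact. Release, rise, and take the last look.

Request:
apply_moves(moves=[0, 0, 0.08, 0, 0, 0, 0, 0, 0.08, 0, 0, 0, 0, 0, 0.08, 0, 0, 0, 0, 0, 0.08, 0, 0, 0, 0, 0, 0.08, 0, 0, 0, 0, 0, 0.08, 0, 0, 0, 0, 0, 0.08, 0, 0, 0, 0, 0, 0.08, 0, 0, 0, 0, 0, 0.5, 0, 0, 0, 0, 0, 1.2, 0, 0, 0, 0, 0, 2.2, 0, 0, 0, 0, 0, 3.2, 0, 0, 0, 0, 0, 4.4, 0, 0, 0, -1, 1.6, 5.4, 0, 0, 0, -2, 3.2, 5.4, 0, 0, 0, -3, 4.8, 5.4, 0, 0, 0, -3.4, 5.6, 5.4, 0, 0, 0, -3.4, 5.6, 5.4, 0, 0, 0], claw=96)

```text
clock: 43.92
tcp_pos: [0.3893, -0.1199, 0.165]
orientation: [-0.002, 0.025, 1.0, 0.002]
wrist_force: [-1.7, 1.5, -0.1]
finger_gap: 0.0821
grip_force: 0.0
```

Run:
```python
from h import *
t=vision.read_camera("top")["image"];s=vision.read_camera("side")["image"]
a=cv2.resize(s[140:440,140:460],(640,600),interpolation=2)
b=cv2.resize(t[230:380,110:190],(160,300),interpolation=2);c=cv2.resize(t[230:350,420:490],(160,300),interpolation=2)
cv2.imwrite("pics/end.png",np.hstack([a,np.vstack([b,c])]))
```

```text
(no output)
```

View pics/end.png

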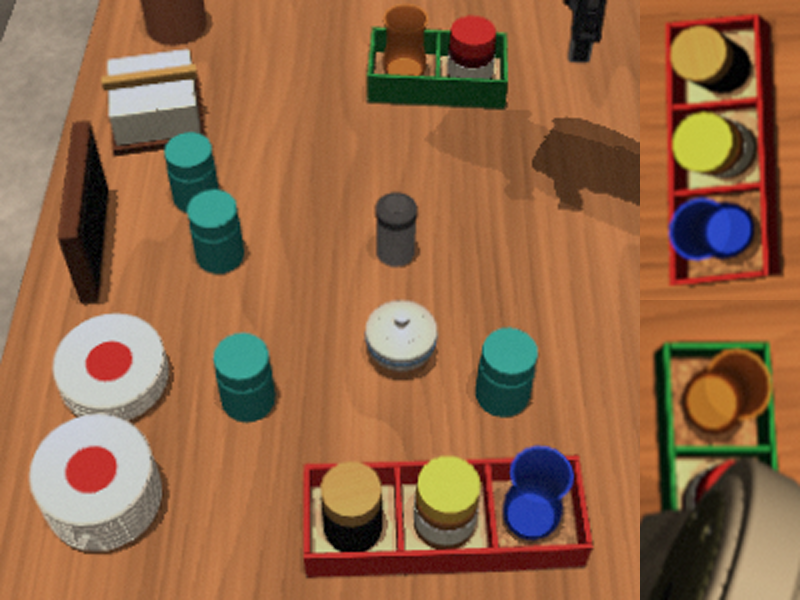

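All five stand in their cells: tin (350,490), honey (447,485) and blue glass (540,475) on cork in the red box, and amber (405,30) on cork and jam (472,40) in the green box. The bowl and shaker haven't moved. I'll do a quick numeric check that the blue glass is upright, then hand in.

Run:
```python
from h import *
s=vision.read_camera("side");t=vision.read_camera("top")
P=[[.447,.312,.098],[.447,.312,.012]]
print((proj(s,P)-[140,140])*2, (proj(t,P)-[110,230])*2+[640,0])
```

```text
[[543.94261476 472.4266966 ]
 [532.10132883 515.68557059]] [[699.37718178 230.95013421]
 [729.80287487 232.26890585]]
```

The upright prediction (rim (544,472), base (532,516)) matches what the picture shows.

```bash
python3 -c "
from workcell import job
print(job.hand_in())"
```

```text
the job is handed in; nothing more can be done
None
```

Both tea orders are made up and handed in at about 44 s: blue glass (cork cell), honey jar and black tin in the red box, amber glass (cork cell) and jam jar in the green box, all standing upright, with the sugar bowl and shaker where they stood; both glasses were gripped just under the rim rather than at the waist.

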